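# Stack collar and neck sleeve on a wooden puppet

## Robot

A 6-joint arm with a two-finger parallel gripper is mounted at the origin on the work surface. World frame = base frame: x ahead of the robot, y to its left, z up, the work surface at z = 0. Lengths are in m, angles in rad, forces in N, time in s.
With the tool pointing down it reaches from about 0.35 to 0.975 m from the base axis. Payload 4.9 kg.
Tool frame: the origin (TCP) lies at the very end of the fingers, on their centre line; the grasp point (between the pads) lies 19 mm behind it (ctrl.grip_point_offset is the distance from the TCP to the grasp point, in m); z points along the fingers, y is the line along which they close (so a half turn about z gives the same grasp; the last joint's range is limited). The gripper opens to 85 mm and grips with 20 to 120 N. Pads are 22 mm wide; open, the fingers measure 114 mm over their backs; the gripper's body (76 mm by 85 mm) begins 54 mm behind the grasp point. The pads swing forward as they close: fully open they stand 13 mm farther back than shut.
Start: joints at [-1.441, 0.053, 1.613, -0, 1.476, -0.119], TCP at [0.154, -0.606, 0.231] pointing down, gripper open.
Joint ranges: [-3.01, 3.01], [-1.01, 2.22], [0.06, 2.58], [-1.02, 4.17], [0.09, 2.62], [-3.14, 3.14]. Speed limits (rad/s): [2.57, 2.57, 3.14, 3.14, 3.14, 3.14].

## Interface

Orientations are given as a rotation vector (axis times angle).
In Python, from station import ctrl gives the robot as it stands.
- The arm moves only by the tool send_rows, never from a script. Its argument "rows" is a list of rows, each a list of 3 entries, a list of its own where there are three numbers: the finger opening in cm, from 0 to 8.54, then the shift along the tool's x, y, z in cm, then the turn about the tool's z in degrees. A call has 1 to 10 rows; each row shifts and turns the commanded pose from where the row before left it, along the tool's axes as they then stand; what a row does not reach is not made up. A row lasts 1/8 s, in which the tool goes at most 62.5 mm and 10.7 degrees, less where a joint would pass 70% of its speed; a pose out of reach is approached as far as the arm can. A call with a gripper value outside its range is refused whole. The fingers move at their own pace and stop on an object; "newtons" is the grip in N (left out, the last holds). Time passes only in rows, so rows that do not move let the fingers close. It gives the time, the measured TCP pose, the force, the opening and the grip force at its end, in the units of the state.
- ctrl.get_obs(): the state, without advancing time (a new reading comes with each control period).
- ctrl.get_image(name): name is "side" or "top"; returns a dict with "frame" (420x560x3 uint8, red, green, blue), "range_z" (420x560 float32, m along the optical axis (not along the pixel's ray), 0 where there is no reading), "fx", "fy", "cx", "cy" (pixels), "cam_to_world" (4x4, takes a point from camera to world coordinates). Camera axes: x right, y down, z forward; pixel columns grow to the right and rows downward; lengths in m; the calibration is good to about 2 mm. A picture is of the moment at which its call begins.
- ctrl.finish_job(): hands the job in; it is judged then, once.
The state is a dict: "t": time; "q": joint angles; "dq": joint speeds; "effort": joint torques, N m; "tool_pos": TCP position; "tool_rot": TCP orientation; "contact_force": force on the tool from outside, world axes, zero at the start; "wrist_torque": the same for the moment, N m; "opening": finger opening in m; "grip_force": force on a finger pad.
Only numpy, scipy, OpenCV 4.12 (cv2) and the standard library are available. Lean on these libraries where they do the work, as an engineer would, in place of code of your own. Each camera call takes 0.05 s, during which the arm holds its last target. There are 200 camera calls.

## Task

Get the standing wooden puppet on the bench ready for its head: put the wide flat collar ring over its neck peg, down onto the shoulders, and then put the taller, narrower sleeve over the peg on top of the collar. Both should sit flat, and you should let go of them; the solid disc and solid round offcut of the same sizes have no hole and are not wanted.

Things in the scene. Friction and masses are not known exactly. Their poses are not given: they have to be found in the camera images.
- collar_center (a point): Collar: flat ring of plain light wood, 60 mm outer diameter, 20 mm high, lying flat on the bench, with a 30 mm through hole. The point is at its centre, half-way up (10 mm above its underside); z is the ring's axis. Either face may be up. A solid wooden disc of the same outer size, without a hole, lies elsewhere on the bench. At least 25 mm is free all round for fingers.
- sleeve_center (a point): Neck sleeve: short tube of plain light wood, 44 mm outer diameter, 34 mm high, standing on end on the bench, with a 30 mm through hole. The point is at its centre, half-way up (17 mm above its underside); z is its axis. Either end may be up. A solid round offcut of the same outer size, without a hole, stands elsewhere on the bench. At least 25 mm is free all round for fingers.
- neck_foot (a point): Foot of the neck peg, on the flat top of the shoulders of a headless wooden puppet that stands fixed on a plywood base; 150 mm above the bench. z points up along the peg, x towards the puppet's back and y to the side along its shoulders. The peg is 12 mm in diameter, rises 62 mm above this point and tapers to 6 mm over its last 8 mm. The shoulders measure 74 mm (x) by 100 mm (y), level; the arms hang at the sides, nothing above the shoulders, but the peg.
Not all that is in view belongs to the job. Leave any blue or pink look-alike of the part that bears sleeve_center alone.

How it is judged:
By the outcome, as a careful person would: the job done as asked, in the order asked, and still so for the second after the job is handed in, with the robot touching nothing.
It also fails if it takes over 54 s, if anything falls off the work surface, if the arm or the gripper's body presses on something with over 40 N, if the wrist force passes 120 N, or if a joint passes its speed limit or range.

## Working session

There is one attempt and no reset: what is moved stays moved. The work goes in short steps, Python scripts to look and compute and a tool call to move; the robot and the scene stay as the last step left them, time stands still between calls to the robot, and variables do not carry over. Pictures are saved under pics/ and viewed, at most 10 in all, crops included, and the job is handed in when it is done.

Besides the shell and the picture viewer there is one more tool, called after "Emit:" by a JSON object that holds its "method" and its "body", one argument or row to a line. send_rows: Moves the arm, as the interface text tells. Its arguments: {"type":"object","properties":{"rows":{"type":"array","items":{"type":"array"}},"newtons":{"type":"number"}},"required":["rows"]}

```bash
ls; mkdir -p pics
cat > h.py <<'E'
import numpy as np, cv2
from station import ctrl
def grab(name,tag):
    im=ctrl.get_image(name)
    np.savez(f'{name}_{tag}.npz',**im)
    cv2.imwrite(f'pics/{name}_{tag}.png',cv2.cvtColor(im['frame'],cv2.COLOR_RGB2BGR))
    return im
def load(name,tag): return dict(np.load(f'{name}_{tag}.npz'))
def cloud(im):
    z=im['range_z'].astype(float); v,u=np.indices(z.shape)
    P=np.stack([(u-im['cx'])/im['fx']*z,(v-im['cy'])/im['fy']*z,z],-1)
    T=im['cam_to_world']; W=P@T[:3,:3].T+T[:3,3]; W[z==0]=np.nan
    return W
E
python3 - <<'E'
from h import *
o=ctrl.get_obs();print(o['t'],o['tool_pos'],o['tool_rot'],o['opening'],o['contact_force'])
for n in('side','top'):
    im=grab(n,'a');print(n,im['cam_to_world'].round(3).tolist(),im['fx'])
E
```

```text
pics
0.0 [ 0.15382429 -0.60512716  0.23006059] [-3.11527128e+00 -3.89581969e-01  4.13169582e-06] 0.08534334589089833 [ 0.14974601  0.56973431 -0.06145243]
side [[-0.937, -0.226, 0.265, 0.198], [-0.348, 0.637, -0.688, 0.87], [-0.013, -0.737, -0.676, 0.913], [0.0, 0.0, 0.0, 1.0]] 520.944624608465
top [[-0.019, -0.986, 0.164, 0.395], [-1.0, 0.021, 0.011, 0.025], [-0.014, -0.164, -0.986, 0.997], [0.0, 0.0, 0.0, 1.0]] 409.16332644165976
```

View pics/top_a.png

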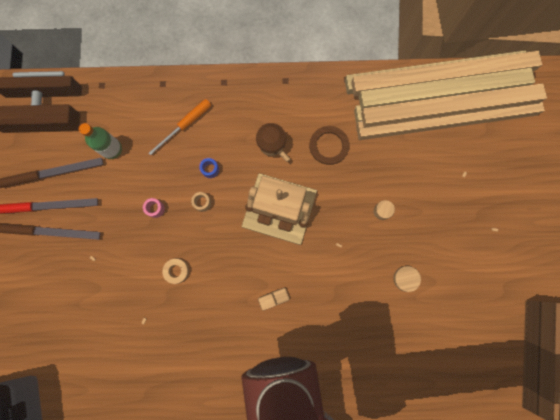

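View pics/side_a.png

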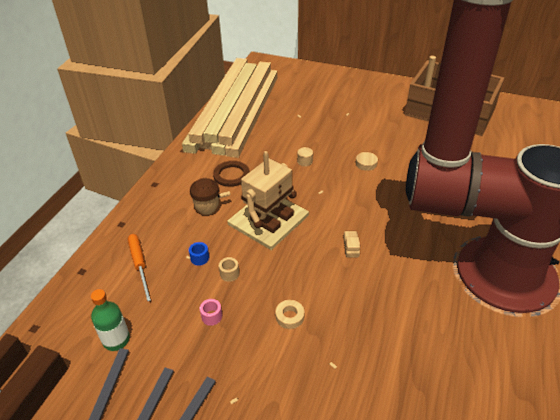

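Top view: the collar ring is at (175,271) and the plain sleeve at (201,201). The pink (153,208) and blue (209,168) look-alikes are beside the sleeve. The puppet's peg is near (280,193), and the solid pieces are at (386,209) and (408,279). The side view agrees: collar (290,313), sleeve (229,268), peg tip (266,155).

Run:
```python
from h import *
for n,pts in (('top',dict(collar=(175,271),sleeve=(201,201),pink=(153,208),blue=(209,168),peg=(280,193))),('side',dict(collar=(290,313),sleeve=(229,268),pink=(210,312),blue=(199,253),peg=(266,170)))):
    im=load(n,'a');W=cloud(im);v,u=np.indices(W.shape[:2])
    for k,(a,b) in pts.items():
        R=25 if k!='peg' else 45
        m=(abs(u-a)<R)&(abs(v-b)<R)
        if k=='peg': lo,hi=.16,.22
        else: lo,hi=((.015,.025) if k=='collar' else (.028,.04))
        s=m&(W[...,2]>lo)&(W[...,2]<hi)
        if k not in('peg',): s&=(np.hypot(u-a,v-b)<22)
        P=W[s]
        if len(P)<5: print(n,k,len(P));continue
        c,r=cv2.minEnclosingCircle(P[:,:2].astype(np.float32))
        print(n,k,len(P),'mean',P.mean(0).round(4),'circ',np.round(c,4),round(r,4),'zmed',np.median(P[:,2]).round(4),P[:,2].max().round(4))
    a,b=pts['peg'];m=(abs(u-a)<60)&(abs(v-b)<60)&(abs(W[...,2]-.15)<.006)
    P=W[m].astype(np.float32);print('shoulder',cv2.minAreaRect(P[:,:2]),np.median(P[:,2]))
im=load('top','a')['frame'][150:300,130:340];cv2.imwrite('pics/c1.png',cv2.cvtColor(cv2.resize(im,None,fx=3.8,fy=3.8,interpolation=cv2.INTER_CUBIC),cv2.COLOR_RGB2BGR))
```

```text
top collar 377 mean [0.4153 0.2747 0.0196] circ [0.4159 0.2747] 0.0302 zmed 0.0196 0.0245
top sleeve 146 mean [0.581  0.2139 0.0331] circ [0.5814 0.2143] 0.0219 zmed 0.0335 0.0368
top pink 154 mean [0.5683 0.3296 0.0333] circ [0.5682 0.3301] 0.0221 zmed 0.0337 0.0377
top blue 145 mean [0.6649 0.1945 0.0332] circ [0.6652 0.1948] 0.022 zmed 0.0332 0.0386
top peg 46 mean [0.5593 0.0242 0.1968] circ [0.5612 0.0241] 0.0057 zmed 0.205 0.2145Traceback (most recent call last):
  File "<stdin>", line 16, in <module>
cv2.error: OpenCV(4.12.0) /io/opencv/modules/imgproc/src/convhull.cpp:143: error: (-215:Assertion failed) total >= 0 && (depth == CV_32F || depth == CV_32S) in function 'convexHull'
```

Run:
```python
from h import *
for n,pts in (('top',dict(peg=(280,193))),('side',dict(collar=(290,313),sleeve=(229,268),pink=(210,312),blue=(199,253),peg=(266,170)))):
    im=load(n,'a');W=cloud(im);v,u=np.indices(W.shape[:2])
    for k,(a,b) in pts.items():
        lo,hi=(.195,.22) if k=='peg' else ((.015,.025) if k=='collar' else (.028,.04))
        s=(W[...,2]>lo)&(W[...,2]<hi)&(np.hypot(u-a,v-b)<(25 if k!='peg' else 45))
        P=W[s]
        if len(P)<5: print(n,k,len(P));continue
        c,r=cv2.minEnclosingCircle(P[:,:2].astype(np.float32))
        print(n,k,len(P),P.mean(0).round(4),'circ',np.round(c,4),round(r,4),P[:,2].max().round(4))
    a,b=pts['peg'];m=(abs(u-a)<60)&(abs(v-b)<60)&(abs(W[...,2]-.15)<.006)
    P=W[m];print('shoulder',len(P))
    if len(P)>9: print(cv2.minAreaRect(np.ascontiguousarray(P[:,:2],dtype=np.float32)),np.median(P[:,2]))
    for lo in np.arange(.155,.215,.01):
        s=(abs(u-a)<45)&(abs(v-b)<45)&(W[...,2]>=lo)&(W[...,2]<lo+.01)
        print(' peg',lo.round(3),s.sum(),W[s].mean(0).round(4) if s.any() else '')
    if n=='top': print(W[185:206:4,270:296:5,2].round(3))
im=load('top','a')['frame'][150:300,130:340];cv2.imwrite('pics/c1.png',cv2.cvtColor(cv2.resize(im,None,fx=3.8,fy=3.8,interpolation=cv2.INTER_CUBIC),cv2.COLOR_RGB2BGR))
```

```text
top peg 30 [0.5605 0.0243 0.2071] circ [0.5612 0.0241] 0.0057 0.2145
shoulder 1569
((0.5618970990180969, 0.02432091161608696), (0.09985324740409851, 0.07415434718132019), 71.98678588867188) 0.14954803342318257
 peg 0.155 5 [0.557  0.0244 0.1599]
 peg 0.165 5 [0.5572 0.0243 0.1701]
 peg 0.175 5 [0.5571 0.0243 0.1807]
 peg 0.185 4 [0.5568 0.0233 0.1909]
 peg 0.195 7 [0.5588 0.0239 0.2003]
 peg 0.205 23 [0.561  0.0244 0.2092]
[[0.151 0.149 0.148 0.149 0.149 0.15 ]
 [0.15  0.147 0.153 0.151 0.151 0.149]
 [0.148 0.151 0.21  0.15  0.148 0.152]
 [0.151 0.151 0.178 0.15  0.15  0.149]
 [0.15  0.148 0.151 0.147 0.151 0.149]
 [0.151 0.151 0.149 0.149 0.147 0.15 ]]
side collar 454 [0.4117 0.2759 0.0201] circ [0.4122 0.275 ] 0.0309 0.0248
side sleeve 177 [0.577  0.2137 0.0333] circ [0.5776 0.214 ] 0.0224 0.038
side pink 207 [0.5648 0.3299 0.0331] circ [0.5662 0.3289] 0.0231 0.0397
side blue 183 [0.6541 0.1968 0.0332] circ [0.6358 0.2026] 0.05 0.0381
side peg 36 [0.5573 0.0247 0.2046] circ [0.5572 0.0242] 0.0057 0.2125
shoulder 880
((0.5583478808403015, 0.02332521229982376), (0.1011425256729126, 0.07587241381406784), 72.00708770751953) 0.15001030950553862
 peg 0.155 18 [0.5571 0.0249 0.1587]
 peg 0.165 23 [0.5579 0.0256 0.1699]
 peg 0.175 16 [0.5575 0.0257 0.1814]
 peg 0.185 16 [0.5575 0.0253 0.1901]
 peg 0.195 18 [0.557  0.0259 0.2004]
 peg 0.205 18 [0.5576 0.0235 0.2089]
```

View pics/c1.png

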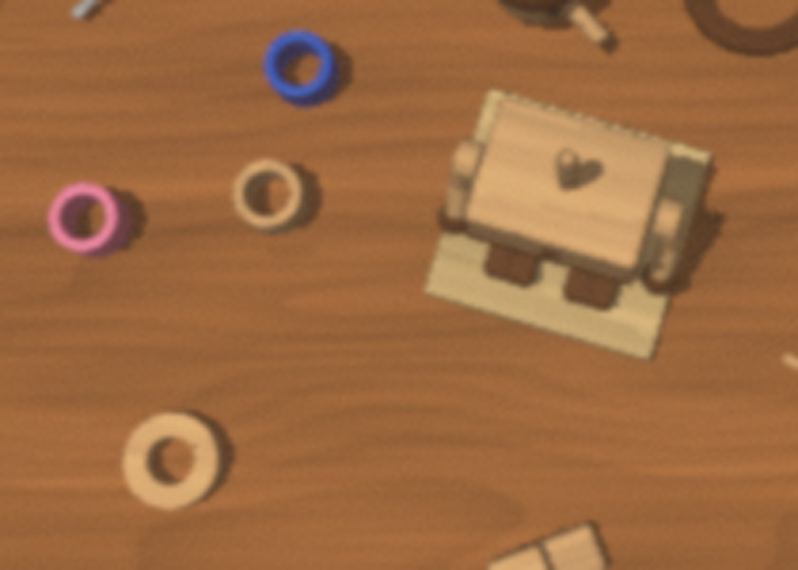

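The crop confirms which parts have holes, with the peg tip at crop (566,160). Both cameras agree to about 3 mm:

| Item | x (m) | y (m) |
|---|---|---|
| Collar | 0.4145 | 0.275 |
| Sleeve | 0.579 | 0.214 |
| Peg | 0.559 | 0.0245 |

Sizes and heights match the spec (ring radius 30 mm, shoulders 100x74 mm at z=0.15). I'll keep the tool's orientation, since its closing line near world y is clear of the blue ring.

Emit:
{"method": "send_rows", "body": {
  "rows": [
    [7.6,[3.9,-2.9,-0.2],0],
    [7.6,[3.9,-2.9,-0.2],0],
    [7.6,[3.9,-2.9,-0.2],0],
    [7.6,[3.9,-2.9,-0.2],0],
    [7.6,[3.9,-2.9,-0.2],0],
    [7.6,[3.9,-2.9,-0.2],0],
    [7.6,[3.9,-2.9,-0.2],0],
    [7.6,[3.9,-2.9,-0.2],0],
    [7.6,[0,0,0],0]
  ],
  "newtons": 40
}}

```text
t: 1.23
tool_pos: [0.4005, -0.3018, 0.2471]
tool_rot: [-3.116, -0.397, -0.0]
contact_force: [-0.9, 0.7, 0.5]
opening: 0.0761
grip_force: 0.0
```

```bash
cat > go.py <<'E'
import sys
from h import *
from scipy.spatial.transform import Rotation as R
o=ctrl.get_obs(); t=np.array([float(x) for x in sys.argv[1:4]])
M=R.from_rotvec(o['tool_rot']).as_matrix()
print('t',o['t'],'pos',o['tool_pos'].round(4) if hasattr(o['tool_pos'],'round') else o['tool_pos'],'zaxis',M[:,2].round(3),'ydir',np.degrees(np.arctan2(M[1,1],M[0,1])).round(2),'q',np.round(o['q'],2))
print('tool shift cm',(M.T@(t-o['tool_pos'])*100).round(2))
E
python3 go.py 0.4145 0.2748 0.10
```

```text
t 1.225 pos [ 0.4005 -0.3018  0.2471] zaxis [ 0.     0.001 -1.   ] ydir -75.47 q [-0.79 -0.26  1.87  0.    1.53  0.52]
tool shift cm [ 15.82 -55.45  14.74]
```

Emit:
{"method": "send_rows", "body": {
  "rows": [
    [7.6,[1.6,-5.5,0],0],
    [7.6,[1.6,-5.5,0],0],
    [7.6,[1.6,-5.5,0],0],
    [7.6,[1.6,-5.5,0],0],
    [7.6,[1.6,-5.5,0],0],
    [7.6,[1.6,-5.5,0],0],
    [7.6,[1.6,-5.5,2],0],
    [7.6,[1.6,-5.5,4],0],
    [7.6,[1.6,-5.5,4],0],
    [7.6,[1.4,-5.9,4],0]
  ]
}}

```text
t: 2.48
tool_pos: [0.4158, 0.2521, 0.12]
tool_rot: [3.117, 0.388, 0.001]
contact_force: [1.2, -0.3, -0.2]
opening: 0.076
grip_force: 0.0
```

```bash
python3 go.py 0.4145 0.2748 0.0
```

```text
t 2.475 pos [0.4158 0.2521 0.12  ] zaxis [ 0.001 -0.    -1.   ] ydir -75.79 q [ 0.39 -0.19  2.04 -0.    1.3   1.72]
tool shift cm [ 0.43 -2.24 12.  ]
```

Emit:
{"method": "send_rows", "body": {
  "rows": [
    [7.6,[0,0,0],0],
    [7.6,[0,0,0],0]
  ]
}}

```text
t: 2.72
tool_pos: [0.416, 0.2505, 0.1213]
tool_rot: [3.117, 0.389, -0.0]
contact_force: [1.1, -0.6, 0.4]
opening: 0.0756
grip_force: 0.0
```

```bash
python3 go.py 0.4145 0.2748 0.0; python3 -c "
from h import *
grab('side','b')"
```

```text
t 2.725 pos [0.416  0.2505 0.1213] zaxis [-0.    -0.001 -1.   ] ydir -75.76 q [ 0.39 -0.19  2.04 -0.    1.3   1.71]
tool shift cm [ 0.46 -2.4  12.13]
```

View pics/side_b.png

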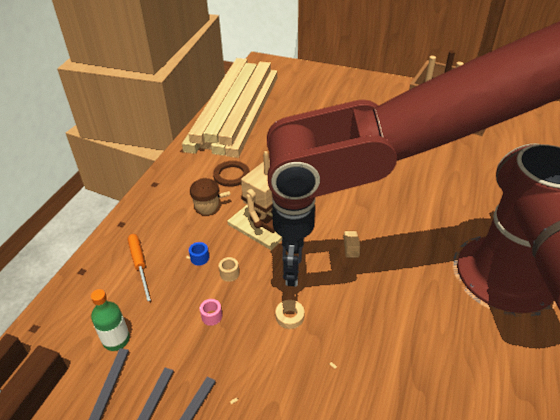

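The gripper is above the collar at (290,313) and slightly short of it, and nothing has been disturbed. Next I'll centre it and descend to about 6 mm.

Emit:
{"method": "send_rows", "body": {
  "rows": [
    [7.6,[0.4,-2.4,0],0],
    [7.6,[0,0,0],0],
    [7.6,[0,0,3],0],
    [7.6,[0,0,3],0],
    [7.6,[0,0,2.5],0],
    [7.6,[0,0,1.5],0],
    [7.6,[0,0,1.0],0],
    [7.6,[0,0,0.5],0],
    [7.6,[0,0,0],0]
  ]
}}

```text
t: 3.9
tool_pos: [0.4139, 0.2756, 0.0066]
tool_rot: [-3.117, -0.39, -0.001]
contact_force: [-0.1, -0.2, 0.2]
opening: 0.0762
grip_force: 0.0
```

```bash
python3 go.py 0.4145 0.2748 0.0
```

```text
t 3.9 pos [0.4139 0.2756 0.0066] zaxis [ 0.  0. -1.] ydir -75.75 q [ 0.44  0.01  2.07 -0.    1.07  1.76]
tool shift cm [0.04 0.09 0.66]
```

Emit:
{"method": "send_rows", "body": {
  "rows": [
    [7.6,[0,0,0.5],0],
    [6.5,[0,0,0],0],
    [5.0,[0,0,0],0],
    [5.0,[0,0,0],0],
    [5.0,[0,0,0],0],
    [5.0,[0,0,0],0]
  ],
  "newtons": 45
}}

```text
t: 4.65
tool_pos: [0.4142, 0.2759, 0.002]
tool_rot: [-3.117, -0.39, -0.002]
contact_force: [-0.3, 0.4, 6.2]
opening: 0.0584
grip_force: 48.6
```

Emit:
{"method": "send_rows", "body": {
  "rows": [
    [5.0,[0,0,-2],0],
    [5.0,[0,0,-4],0],
    [5.0,[0,0,-5],0],
    [5.0,[0,0,-5],0],
    [5.0,[0,0,-5],0],
    [5.0,[0,0,-4],0],
    [5.0,[0,0,-1],0],
    [5.0,[0,0,0],0]
  ]
}}

```text
t: 5.65
tool_pos: [0.4134, 0.2754, 0.2605]
tool_rot: [3.117, 0.39, -0.001]
contact_force: [-0.4, 0.0, -0.8]
opening: 0.0583
grip_force: 48.4
```

```bash
python3 go.py 0.559 0.0245 0.26
python3 - <<'E'
from h import *
im=grab('side','c')
cv2.imwrite('pics/c2.png',cv2.resize(cv2.imread('pics/side_c.png')[150:330,180:420],None,fx=3,fy=3))
E
```

```text
t 5.65 pos [0.4134 0.2754 0.2605] zaxis [-0.001 -0.    -1.   ] ydir -75.75 q [ 0.44 -0.28  1.87 -0.    1.55  1.76]
tool shift cm [ 7.94 27.9   0.05]
```

View pics/c2.png

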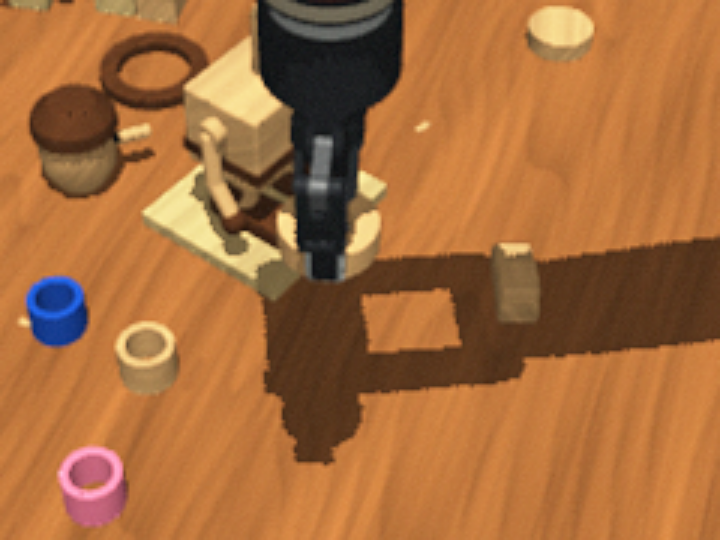

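The collar is held level at crop (330,240), with the fingertips about flush with its underside.

Emit:
{"method": "send_rows", "body": {
  "rows": [
    [5.0,[0.9,3.1,0],0],
    [5.0,[0.9,3.1,0],0],
    [5.0,[0.9,3.1,0],0],
    [5.0,[0.9,3.1,0],0],
    [5.0,[0.9,3.1,0],0],
    [5.0,[0.9,3.1,0],0],
    [5.0,[0.9,3.1,0],0],
    [5.0,[0.9,3.1,0],0],
    [5.0,[0.7,3.1,0],0],
    [5.0,[0,0,0],0]
  ]
}}

```text
t: 6.95
tool_pos: [0.5581, 0.0231, 0.2579]
tool_rot: [-3.117, -0.385, 0.008]
contact_force: [-0.0, 0.5, 0.1]
opening: 0.0581
grip_force: 48.5
```

```bash
python3 go.py 0.559 0.0245 0.16
python3 - <<'E'
from h import *
im=grab('side','d');W=cloud(im)
cv2.imwrite('pics/c3.png',cv2.resize(cv2.imread('pics/side_d.png')[80:260,170:390],None,fx=3,fy=3))
E
```

```text
t 6.95 pos [0.5581 0.0231 0.2579] zaxis [-0.005  0.    -1.   ] ydir -75.9 q [-0.09 -0.12  1.73 -0.    1.53  1.23]
tool shift cm [ 0.17 -0.1   9.79]
```

View pics/c3.png

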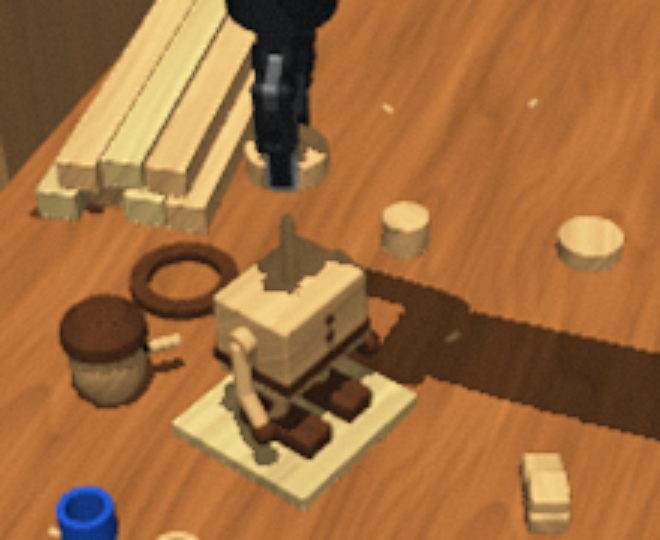

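The ring is centred over the peg: ring at crop (288,158), peg tip at (289,217).

Emit:
{"method": "send_rows", "body": {
  "rows": [
    [5.0,[0.1,-0.1,2.0],0],
    [5.0,[0,0,2.0],0],
    [5.0,[0,0,1.8],0],
    [5.0,[0,0,1.5],0],
    [5.0,[0,0,1.2],0],
    [5.0,[0,0,0.8],0],
    [5.0,[0,0,0.4],0],
    [5.0,[0,0,0],0]
  ]
}}

```text
t: 8.0
tool_pos: [0.5597, 0.0257, 0.1644]
tool_rot: [3.117, 0.39, 0.0]
contact_force: [-0.1, -0.3, -0.7]
opening: 0.0583
grip_force: 48.5
```

Emit:
{"method": "send_rows", "body": {
  "rows": [
    [5.0,[0,0,0.6],0],
    [5.0,[0,0,0.3],0],
    [5.0,[0,0,0.1],0],
    [5.0,[0,0,0.1],0],
    [5.0,[0,0,0],0]
  ]
}}

```text
t: 8.62
tool_pos: [0.5596, 0.0258, 0.1533]
tool_rot: [-3.117, -0.39, -0.0]
contact_force: [0.3, 0.1, -0.5]
opening: 0.0585
grip_force: 48.5
```

Emit:
{"method": "send_rows", "body": {
  "rows": [
    [5.0,[0,0,0.1],0],
    [5.0,[0,0,0.1],0],
    [5.0,[0,0,0],0]
  ]
}}

```text
t: 9.0
tool_pos: [0.5597, 0.0258, 0.1521]
tool_rot: [3.117, 0.39, 0.0]
contact_force: [-2.9, 0.4, 4.6]
opening: 0.0581
grip_force: 48.8
```

Contact at the expected height, so I'll release and lift.

Emit:
{"method": "send_rows", "body": {
  "rows": [
    [6.3,[0,0,0],0],
    [7.6,[0,0,0],0],
    [7.6,[0,0,0],0],
    [7.6,[0,0,-1],0],
    [7.6,[0,0,-3],0],
    [7.6,[0,0,-4],0],
    [7.6,[0,0,-4],0],
    [7.6,[0,0,0],0]
  ]
}}

```text
t: 10.0
tool_pos: [0.5618, 0.0256, 0.2772]
tool_rot: [3.115, 0.39, 0.015]
contact_force: [0.4, -0.2, -0.4]
opening: 0.0761
grip_force: 0.0
```

```bash
python3 go.py 0.579 0.214 0.12
```

```text
t 10.0 pos [0.5618 0.0256 0.2772] zaxis [ 0.009 -0.001 -1.   ] ydir -75.74 q [-0.09 -0.13  1.71  0.    1.55  1.24]
tool shift cm [  6.17 -17.89  15.72]
```

Emit:
{"method": "send_rows", "body": {
  "rows": [
    [7.6,[1.2,-3.5,0],0],
    [7.6,[1.3,-3.5,0],0],
    [7.6,[1.3,-3.5,0],0],
    [7.6,[1.3,-3.6,2],0],
    [7.6,[1.3,-3.7,4],0],
    [7.6,[0,0,5],0],
    [7.6,[0,0,4],0],
    [7.6,[0,0,1],0],
    [7.6,[0,0,0],0],
    [7.6,[0,0,0],0]
  ]
}}

```text
t: 11.25
tool_pos: [0.5793, 0.2143, 0.1139]
tool_rot: [-3.117, -0.389, -0.006]
contact_force: [0.4, 0.7, 0.8]
opening: 0.0761
grip_force: 0.0
```

```bash
python3 go.py 0.579 0.214 0.009
python3 - <<'E'
from h import *
im=grab('side','e');W=cloud(im);v,u=np.indices(W.shape[:2])
s=(abs(u-266)<60)&(abs(v-180)<60)&(W[...,2]>.164)&(W[...,2]<.176)
P=W[s];c,r=cv2.minEnclosingCircle(np.ascontiguousarray(P[:,:2],dtype=np.float32));print(len(P),c,r,P[:,2].mean())
A=np.c_[P[:,:2],np.ones(len(P))];print('tilt',np.linalg.lstsq(A,P[:,2],rcond=None)[0][:2])
a=cv2.imread('pics/side_e.png')[130:330,160:400];cv2.imwrite('pics/c4.png',cv2.resize(a,None,fx=3,fy=3))
E
```

```text
t 11.25 pos [0.5793 0.2143 0.1139] zaxis [ 0.004  0.001 -1.   ] ydir -75.76 q [ 0.23  0.13  1.73 -0.    1.27  1.56]
tool shift cm [-0.08  0.02 10.49]
331 (0.5551238059997559, 0.12780193984508514) 0.13412927091121674 0.16960588224199813
tilt [0.00424094 0.00362151]
```

View pics/c4.png

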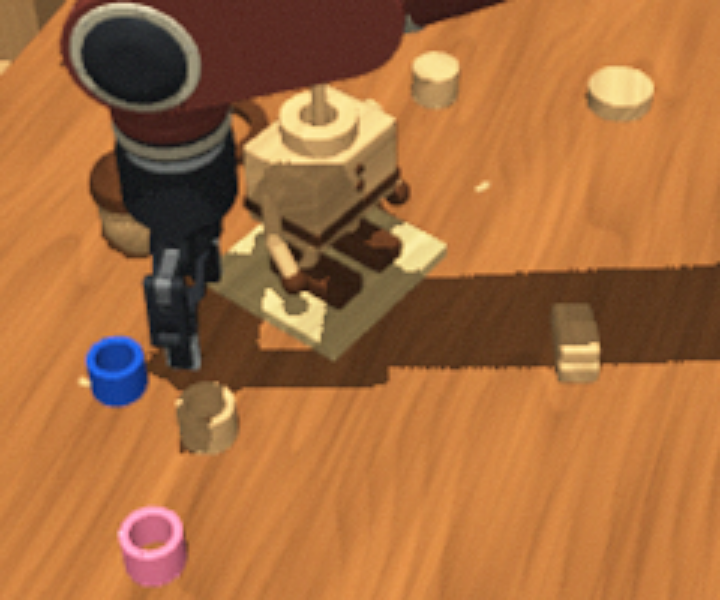

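The collar sits flat around the peg (crop (318,125)), and the gripper is above the plain sleeve at (207,415). Now I'll descend to z≈0.010.

Emit:
{"method": "send_rows", "body": {
  "rows": [
    [7.6,[0,0,2],0],
    [7.6,[0,0,3],0],
    [7.6,[0,0,2.5],0],
    [7.6,[0,0,1.5],0],
    [7.6,[0,0,1.0],0],
    [7.6,[0,0,0.4],0],
    [7.6,[0,0,0],0]
  ]
}}

```text
t: 12.18
tool_pos: [0.5781, 0.2141, 0.0077]
tool_rot: [-3.117, -0.39, -0.001]
contact_force: [-0.0, -0.2, 0.4]
opening: 0.0757
grip_force: 0.0
```

Emit:
{"method": "send_rows", "body": {
  "rows": [
    [6.0,[0,0,0],0],
    [4.6,[0,0,0],0],
    [3.6,[0,0,0],0],
    [3.6,[0,0,0],0],
    [3.6,[0,0,0],0],
    [3.6,[0,0,0],0]
  ],
  "newtons": 40
}}

```text
t: 12.92
tool_pos: [0.5786, 0.2142, 0.0084]
tool_rot: [-3.117, -0.39, -0.003]
contact_force: [-0.7, -0.8, 6.1]
opening: 0.043
grip_force: 41.0
```

Emit:
{"method": "send_rows", "body": {
  "rows": [
    [3.6,[0,0,-2],0],
    [3.6,[0,0,-4],0],
    [3.6,[0,0,-5],0],
    [3.6,[0,0,-5],0],
    [3.6,[0,0,-5],0],
    [3.6,[0,0,-4],0],
    [3.6,[0,0,-1],0],
    [3.6,[0,0,0],0]
  ]
}}

```text
t: 13.92
tool_pos: [0.5776, 0.214, 0.2673]
tool_rot: [-3.117, -0.39, -0.0]
contact_force: [-0.5, 1.0, -1.7]
opening: 0.0431
grip_force: 40.7
```

```bash
python3 go.py 0.5595 0.0255 0.26
```

```text
t 13.925 pos [0.5776 0.214  0.2673] zaxis [ 0.  0. -1.] ydir -75.74 q [0.23 0.01 1.59 0.   1.53 1.56]
tool shift cm [-6.39 17.83  0.73]
```

Emit:
{"method": "send_rows", "body": {
  "rows": [
    [3.6,[-0.9,2.5,0],0],
    [3.6,[-0.9,2.5,0],0],
    [3.6,[-0.9,2.5,0],0],
    [3.6,[-0.9,2.6,0],0],
    [3.6,[-0.9,2.6,0],0],
    [3.6,[-0.9,2.6,0],0],
    [3.6,[-0.9,2.5,0],0],
    [3.6,[0,0,0],0],
    [3.6,[0,0,0],0]
  ]
}}

```text
t: 15.05
tool_pos: [0.5598, 0.0265, 0.2653]
tool_rot: [-3.116, -0.39, 0.005]
contact_force: [-0.5, 0.5, 0.3]
opening: 0.0429
grip_force: 40.8
```

```bash
python3 go.py 0.5595 0.0255 0.185
python3 - <<'E'
from h import *
im=grab('side','f')
a=cv2.imread('pics/side_f.png')[80:260,170:390];cv2.imwrite('pics/c5.png',cv2.resize(a,None,fx=3,fy=3))
E
```

```text
t 15.05 pos [0.5598 0.0265 0.2653] zaxis [-0.003  0.001 -1.   ] ydir -75.74 q [-0.09 -0.12  1.72  0.    1.54  1.24]
tool shift cm [-0.03  0.1   8.03]
```

View pics/c5.png

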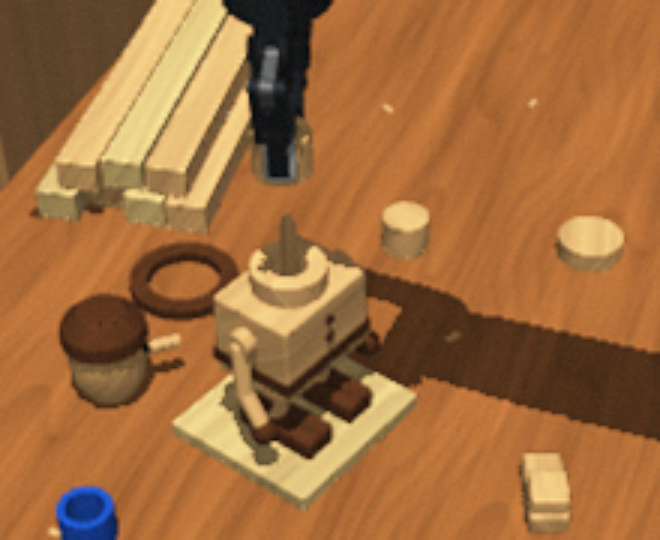

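The sleeve is above the peg to within about 3 mm: sleeve at crop (283,155), tip at (289,217). The clearance is 9 mm, so I'll nudge it and descend.

Emit:
{"method": "send_rows", "body": {
  "rows": [
    [3.6,[-0.1,0.1,1.5],0],
    [3.6,[0,0,1.5],0],
    [3.6,[0,0,1.5],0],
    [3.6,[0,0,1.3],0],
    [3.6,[0,0,1.0],0],
    [3.6,[0,0,0.7],0],
    [3.6,[0,0,0.3],0],
    [3.6,[0,0,0],0]
  ]
}}

```text
t: 16.1
tool_pos: [0.5599, 0.0247, 0.1895]
tool_rot: [3.117, 0.39, 0.0]
contact_force: [0.7, 0.2, 0.0]
opening: 0.0432
grip_force: 40.8
```

Emit:
{"method": "send_rows", "body": {
  "rows": [
    [3.6,[0,0,0.5],0],
    [3.6,[0,0,0.3],0],
    [3.6,[0,0,0.1],0],
    [3.6,[0,0,0.1],0],
    [3.6,[0,0,0],0]
  ]
}}

```text
t: 16.73
tool_pos: [0.5598, 0.0248, 0.1793]
tool_rot: [3.117, 0.39, -0.0]
contact_force: [0.7, -0.6, -0.3]
opening: 0.0432
grip_force: 40.8
```

Emit:
{"method": "send_rows", "body": {
  "rows": [
    [3.6,[0,0,0.1],0],
    [3.6,[0,0,0.1],0],
    [3.6,[0,0,0],0]
  ]
}}

```text
t: 17.1
tool_pos: [0.56, 0.0248, 0.1784]
tool_rot: [3.117, 0.39, 0.001]
contact_force: [-2.8, -0.5, 5.7]
opening: 0.0431
grip_force: 41.2
```

Seated, so I'll release and back off upward.

Emit:
{"method": "send_rows", "body": {
  "rows": [
    [4.8,[0,0,0],0],
    [6.2,[0,0,0],0],
    [7.0,[0,0,0],0],
    [7.0,[0,0,-1],0],
    [7.0,[0,0,-3],0],
    [7.0,[0,0,-4],0],
    [7.0,[0,0,-3],0],
    [7.0,[0,0,0],0]
  ]
}}

```text
t: 18.1
tool_pos: [0.5615, 0.0247, 0.2918]
tool_rot: [3.116, 0.39, 0.011]
contact_force: [-0.3, 0.1, -0.7]
opening: 0.0699
grip_force: 0.0
```

Emit:
{"method": "send_rows", "body": {
  "rows": [
    [7.0,[-3,-3,-1],0],
    [7.0,[-3,-4,0],0],
    [7.0,[-3,-4,0],0],
    [7.0,[-3,-4,0],0],
    [7.0,[0,0,0],0],
    [7.0,[0,0,0],0]
  ]
}}

```text
t: 18.85
tool_pos: [0.4065, 0.1405, 0.2966]
tool_rot: [3.117, 0.39, -0.001]
contact_force: [1.3, 0.0, 0.0]
opening: 0.0705
grip_force: 0.0
```

Run:
```python
from h import *
im=grab('side','g');grab('top','g')
print(ctrl.get_obs()['t'],ctrl.get_obs()['tool_pos'])
a=cv2.imread('pics/side_g.png')[80:260,170:390];b=cv2.imread('pics/top_g.png')[150:250,220:340]
A=cv2.resize(a,(484,396));B=cv2.resize(b,(300,250));B=cv2.copyMakeBorder(B,0,146,0,0,cv2.BORDER_CONSTANT)
cv2.imwrite('pics/c6.png',np.hstack([A,B]))
for n in('side','top'):
    W=cloud(load(n,'g'))
    for lo,hi in((.164,.176),(.198,.2085)):
        s=(W[...,2]>lo)&(W[...,2]<hi)&(np.hypot(W[...,0]-.56,W[...,1]-.025)<.04);P=W[s]
        if len(P)>5: print(n,len(P),P.mean(0).round(4),np.linalg.lstsq(np.c_[P[:,:2],np.ones(len(P))],P[:,2],rcond=None)[0][:2].round(3))
```

```text
18.95 [0.40698899 0.14007459 0.29674173]
side 210 [0.5512 0.0397 0.1699] [ 0.026 -0.048]
side 175 [0.5581 0.028  0.2029] [ 0.001 -0.032]
top 263 [0.5523 0.0284 0.1694] [ 0.001 -0.004]
top 218 [0.5619 0.0268 0.2034] [-0.005 -0.001]
```

View pics/c6.png

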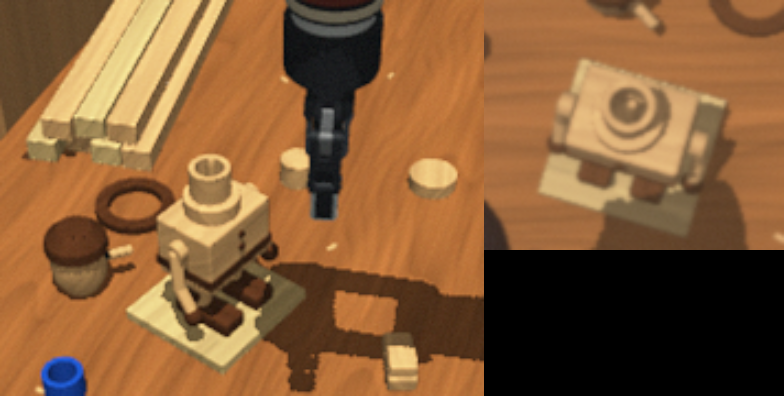

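The collar (left panel (211,203)) and the sleeve (210,178) are stacked flat on the peg, with tops at z≈0.170 and 0.204. The gripper is clear of both.

```bash
python3 -c "
from station import ctrl
print(ctrl.finish_job())"
```

```text
the job is handed in; nothing more can be done
None
```

The collar and then the sleeve are over the neck peg, both flat and released, and I handed the job in at about 19 s with the gripper clear; no verdict came back.

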